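# Seat and lock the upper tier of a repair-job stacking frame

### The arm

A 7-joint arm with a two-finger parallel gripper is mounted at the origin on the work surface. World frame = base frame: x ahead of the robot, y to its left, z up, the work surface at z = 0. Lengths are in m, angles in rad, forces in N, time in s.
With the tool pointing down it reaches from about 0.4 to 0.85 m from the base axis. Payload 10.4 kg.
Tool frame: the origin (TCP) lies midway between the tips of the shut fingers; the grasp point (between the pads) lies 19 mm behind it; z points along the fingers, y is the line along which they close (so a half turn about z gives the same grasp; the last joint's range is limited). The gripper opens to 87 mm and grips with 3 to 60 N. Pads are 19 mm wide; open, the fingers measure 117 mm over their backs; the gripper's body (75 mm by 190 mm) begins 51 mm behind the grasp point.
Start: joints at [-1.136, 0.332, -0.065, 1.46, 0.022, 1.35, -0.088], TCP at [0.276, 0.561, 0.223] pointing down, gripper open.
Joint ranges: [-2.6, 2.6], [-0.5, 2.12], [-1.47, 1.34], [0.16, 2.42], [-1.27, 4.41], [0.06, 2.06], [-2.6, 2.6]. Speed limits (rad/s): [2.22, 2.22, 2.79, 2.79, 3.14, 3.14, 3.14].

### API

Orientations are given as a unit quaternion [x, y, z, w].
In Python, from bench import r gives the robot as it stands.
- The arm moves only by the tool arm_command, never from a script. Its argument "moves" is one flat list of numbers, 4 for each row, row after row: the shift along the tool's x, y, z in cm, then the turn about the tool's z in degrees. A call has 1 to 12 rows; each row shifts and turns the commanded pose from where the row before left it, along the tool's axes as they then stand; what a row does not reach is not made up. A row lasts 1/12 s, in which the tool goes at most 41.7 mm and 7.16 degrees, less where a joint would pass 70% of its speed; a pose out of reach is approached as far as the arm can. A call with a gripper value outside its range is refused whole. "fingers" is the opening in per cent of the stroke, from 0 (shut) to 100 (fully open), set as the call begins (left out, the last holds). The fingers move at their own pace and stop on an object; "squeeze" is the grip in N (left out, the last holds). Time passes only in rows, so rows that do not move let the fingers close. It gives the time, the measured TCP pose, the force, the opening and the grip force at its end, in the units of the state.
- r.read_state(): the state, without advancing time (a new reading comes with each control period).
- r.camera(name): name is "scene" or "top"; returns the picture (480x640x3 uint8, red, green, blue); there is no depth.
- r.camera_info(name): a dict with "fx", "fy", "cx", "cy" (pixels), "origin" and "attitude" of the camera in the world. Camera axes: x right, y up, looking along -z (the intrinsics and any distortion apply to the point x, -y, -z); pixel columns grow to the right and rows downward; lengths in m; the calibration is good to about 2 mm. A picture is of the moment at which its call begins. camera_info takes no time and is no camera call.
- r.close_job(): hands the job in; it is judged then, once.
The state is a dict: "time": time; "joint_positions": joint angles; "joint_vel": joint speeds; "joint_torque": joint torques, N m; "ee_pos": TCP position; "eef_rot": TCP orientation; "ft_force": force on the tool from outside, world axes, zero at the start; "torque": the same for the moment, N m; "width": finger opening in m; "grip_force": force on a finger pad.
Only numpy, scipy, OpenCV 4.12 (cv2) and the standard library are available. Lean on these libraries where they do the work, as an engineer would, in place of code of your own. Each camera call takes 0.05 s, during which the arm holds its last target. There are 200 camera calls.

### The job

The upper tier of the stacking frame, with an open phone job in its tray, has been set down askew, short of its sockets, on the rim of the bottom frame. Slide it across, without lifting it off the rim or tipping out its contents, until all four corner posts drop fully home in their sockets; then push the orange lock bar to the left by its thumb tab until it clicks past its detent and stays there. Leave everything else on the mat where it is.

Things in the scene. Friction and masses are not known exactly. Their poses are not given: they have to be found in the camera images.
- rim_centre (a point): Bottom frame of the stacking rack, fixed on the blue mat: aluminium rim 172 x 200 mm (x by y), 18 mm deep, with a 100 x 84 mm window, on four posts over a black tray. Point: centre of the rim's top face, 70 mm above the table. x points away from the front edge (the one with the orange lock bar, nearest the robot), y left along that edge, z up. Yaw up to 0.3 rad either way.
- socket_near_right (a point): Mouth of the front right socket, in the rim's top face: square, 17 x 17 mm, 18 mm deep, black border. The four sockets lie at x = +-58, y = +-78 mm from rim_centre. Axes as rim_centre.
- tier_centre (a point): Upper tier, loose, 136 x 176 mm (x by y), 0.54 to 0.70 kg with contents: four 20 mm square aluminium posts, 56 mm tall, round a grey tray. Point: centre of the four post undersides (shoulders), axes as rim_centre when square. Starts 16 mm above rim_centre, 14 to 20 mm too near the front, up to 14 mm to either side, turned up to 0.06 rad. Fully home it coincides with rim_centre (side play 1.5 mm).
- spigot_near_right (a point): Lower end of the yellow round spigot under the tier's front right post; one under each post, at x = +-58, y = +-78 mm from tier_centre. 14 mm across, 16 mm long, tapering over the last 6 mm to 8 mm, so it starts to drop into its socket when within about 4 mm. The tier slides on the spigots under a push of 3 to 9 N.
- tray_front (a point): Middle of the outer face of the tier's front tray wall, 35 mm above the shoulders. The four tray walls are flat and upright, from 18 to 52 mm above the shoulders, outer faces at x = +-67, y = +-87 mm from tier_centre (the posts stand 1 mm proud of them). Good places to push. Axes as tier_centre.
- lug_right (a point): Centre of the yellow keeper lug on the tier's front right post, 14 mm wide, 6 mm thick, at shoulder height, sticking out 18 mm to the front; a second one is on the front left post, 156 mm away. When the tier is home the lock bar's tongues pass over them, 8 to 13 mm above the rim. Axes as tier_centre.
- lock (a joint): Orange lock bar on the front edge of the rim: travel in m to the left (+y of rim_centre). Starts unlocked at 0 to 0.006, its two tongues to the right of the lugs. Friction about 1.5 N; from about 0.022 a bump on the bar must pass a sprung ball (about 6 N in all); past 0.029 the ball drives it on, and it stays locked at 0.032 to 0.034, the end stop.
- lock_tab (a point): Thumb tab of the lock bar: upright orange plate 22 mm wide (x), 8 mm thick (y), standing 31 mm in front of the rim edge (plate centre). Point: middle of the plate, 12 mm above the rim's top face, 12 mm below the tab's top edge. Push its right (-y) face to the left. Axes as rim_centre; it moves with the bar.
- job_phone: Phone, 66 x 128 x 8 mm, aluminium with black screen, loose in the tier's tray; origin under its centre. It must stay in the tray.
- battery: Flat black battery, 30 x 75 x 5 mm, loose in the tier's tray; origin under its centre. It must stay in the tray.
- cracked_phone: Red phone lying on the mat, 66 x 128 x 8 mm; origin under its centre. Leave alone.
- driver: Small screwdriver with a red cap lying on the mat, 147 mm long, 18 mm high, origin on the mat under its middle. Leave alone.
- tweezers: Tweezers lying on the mat, 130 mm long, 9 mm high, origin on the mat near its middle. Leave alone.
- paste_jar: White paste jar with a green lid, 44 mm across, 29 mm high, origin under its centre. Leave alone.
- parts_box: Clear parts box, 75 x 105 x 28 mm, origin under its centre. Leave alone.
- sucker: Black suction cup with a blue bar handle, 52 mm across, 31 mm high, origin under its centre. Leave alone.

How it is judged:
On the way, in this order (a step that is already met when the one before it is completed fails the run):
1. all four corner posts are fully down in their sockets, with the lock bar still open (z of tier_centre in the frame of rim_centre below 0.0025 m and horizontal distance between tier_centre and rim_centre below 0.004 m and angle between tier_centre's own z axis and vertical below 0.02 rad and value of joint lock below 0.02 m), for 0.2 s.
2. the lock bar has been pushed left past its detent (value of joint lock above 0.031 m), for 0.2 s.
At the end, for the whole second after the job is handed in: The tier's shoulders lie on the rim (within 2.5 mm of height, 4 mm sideways, 0.02 rad of level) with all four spigots in their sockets, the lock bar stands past its detent (joint over 0.031), phone and battery lie in the tier's tray, and all is at rest (z of tier_centre in the frame of rim_centre below 0.0025 m and horizontal distance between tier_centre and rim_centre below 0.004 m and angle between tier_centre's own z axis and vertical below 0.02 rad and value of joint lock above 0.031 m and linear speed of tier below 0.01 m/s and horizontal distance between job_phone and tier_centre below 0.05 m and z of each of job_phone, battery in the frame of tier_centre below 0.035 m and horizontal distance between battery and tier_centre below 0.08 m); the robot touches nothing.
It fails at once if the tier is lifted off the rim (more than 10 mm above its starting height) (z of tier_centre in the frame of rim_centre above 0.026 m).
It fails at once if the tier is tipped by more than 0.25 rad (angle between tier_centre's own z axis and vertical above 0.25 rad).
It fails at once if something else on the mat is moved by more than 20 mm (distance of any of cracked_phone, driver, tweezers, paste_jar, parts_box, sucker from where it was at the start of the episode above 0.02 m).
It also fails if it takes over 64 s, if anything falls off the work surface, if the arm or the gripper's body presses on something with over 40 N, if the wrist force passes 120 N, or if a joint passes its speed limit or range.

## Working session

There is one attempt and no reset: what is moved stays moved. The work goes in short steps, Python scripts to look and compute and a tool call to move; the robot and the scene stay as the last step left them, time stands still between calls to the robot, and variables do not carry over. Pictures are saved under pics/ and viewed, at most 10 in all, crops included, and the job is handed in when it is done.

Besides the shell and the picture viewer there is one more tool, called after ">>>" in YAML: its name, and indented under it one key for each argument. arm_command: Moves the arm, as the interface text tells. Its arguments: {"type":"object","properties":{"moves":{"type":"array"},"fingers":{"type":"number"},"squeeze":{"type":"number"}},"required":["moves"]}

```bash
mkdir -p pics; python3 - <<'E'
from bench import r
import cv2
for n in("scene","top"):
    im=r.camera(n); cv2.imwrite(f"pics/{n}0.png",im[:,:,::-1]); print(r.camera_info(n))
s=r.read_state();print(s["time"],s["ee_pos"],s["eef_rot"],s["ft_force"])
E
```

```text
{'fx': 465.0201086412448, 'fy': 465.0201086412448, 'cx': 329.855477811638, 'cy': 241.34733483047668, 'origin': array([1.21107927, 0.20135392, 0.84838647]), 'attitude': array([0.22835939, 0.29203241, 0.74768801, 0.5509371 ])}
{'fx': 489.9303045594761, 'fy': 489.9303045594761, 'cx': 327.0903028498589, 'cy': 241.9770482437517, 'origin': array([0.45325755, 0.00282992, 1.03479156]), 'attitude': array([-0.03448449,  0.02864458,  0.71601186, -0.6966472 ])}
0.1 [0.27607918 0.56034585 0.22183503] [ 2.26867533e-01  9.73925424e-01 -6.17322980e-04 -9.82393625e-05] [-0.02995056 -0.89099115  0.31662857]
```

View pics/top0.png

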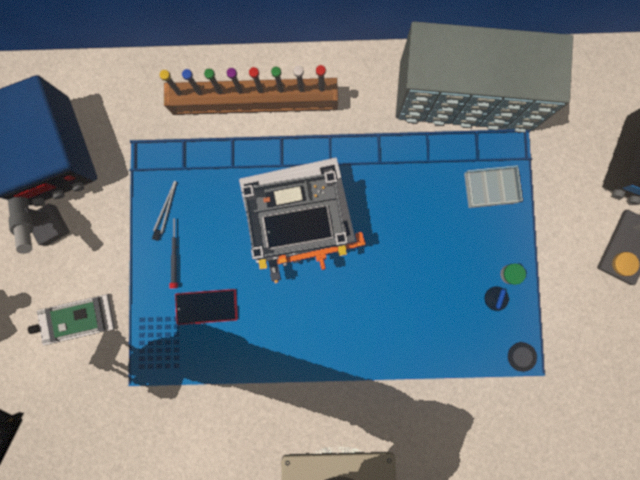

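View pics/scene0.png

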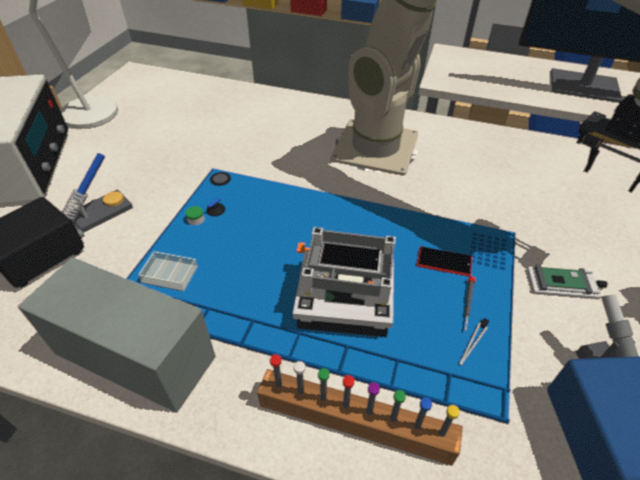

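The top view shows the frame around (300,212), with the orange bar on its near edge and the tab at about (321,261). The scene view shows the frame from behind. I'll zoom in on both.

```bash
python3 - <<'E'
import cv2
a=cv2.imread("pics/top0.png")[150:290,230:380]; cv2.imwrite("pics/c1.png",cv2.resize(a,None,fx=4,fy=4,interpolation=cv2.INTER_CUBIC))
a=cv2.imread("pics/scene0.png")[215:340,280:410]; cv2.imwrite("pics/c2.png",cv2.resize(a,None,fx=4,fy=4,interpolation=cv2.INTER_CUBIC))
E
```

```text
(no output)
```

View pics/c1.png

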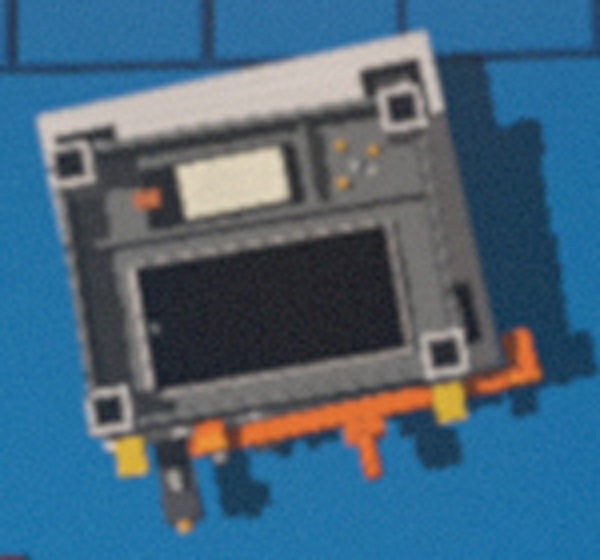

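View pics/c2.png

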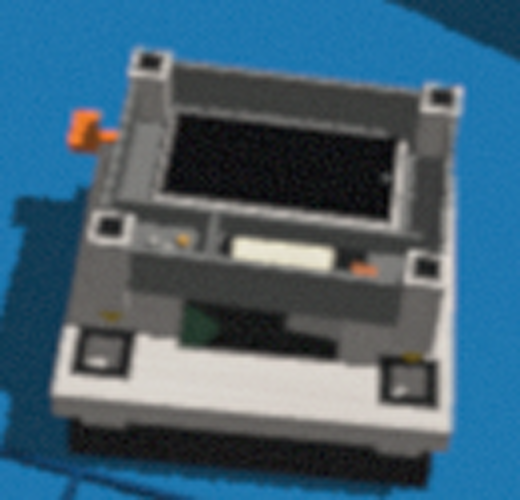

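The crops show these features:
- **c1 (top):** post tops at about RL (72,163), RR (402,105), FL (109,411), FR (444,352). The rim's rear corners are at (40,117) and (428,33), the lugs at (130,456) and (450,402), and the tab at (370,455).
- **c2 (scene):** rear sockets at (102,352) and (408,382), with the post tops also clear.

```bash
cat > h.py <<'E'
import numpy as np
from scipy.spatial.transform import Rotation as R
from bench import r
def pt(cam,u,v,z):
    c=r.camera_info(cam); d=R.from_quat(c["attitude"]).apply([(u-c["cx"])/c["fx"],-(v-c["cy"])/c["fy"],-1])
    o=np.array(c["origin"]); return o+d*(z-o[2])/d[2]
def T(u,v,z): return pt("top",230+u/4,150+v/4,z)
def S(u,v,z): return pt("scene",280+u/4,215+v/4,z)
# model points order; fit 2D rigid pose (x,y,yaw)
def fit(model,pts):
    m=np.array(model,float);p=np.array(pts)[:,:2]
    mc=m.mean(0);pc=p.mean(0);a=(m-mc);b=(p-pc)
    th=np.arctan2((a[:,0]*b[:,1]-a[:,1]*b[:,0]).sum(),(a*b).sum())
    c,s=np.cos(th),np.sin(th)
    o=pc-np.array([[c,-s],[s,c]])@mc
    res=p-(o+m@np.array([[c,-s],[s,c]]).T)
    return o,th,np.abs(res).max()
P=[[.058,.078],[.058,-.078],[-.058,.078],[-.058,-.078]]
E
python3 - <<'E'
from h import *
z=.142
a=fit(P,[T(72,163,z),T(402,105,z),T(109,411,z),T(444,352,z)]);print("tier top",a)
b=fit(P,[S(427,268,z),S(110,228,z),S(442,97,z),S(150,62,z)]);print("tier scene",b)
c=fit([[.086,.1],[.086,-.1]],[T(40,117,.07),T(428,33,.07)]);print("rim top",c)
c3=fit([[.086,.1],[.086,-.1],[-.086,-.1]],[T(40,117,.07),T(428,33,.07),T(498,365,.07)]);print("rim top3",c3)
d=fit(P[:2],[S(408,382,.07),S(102,352,.07)]);print("rim scene",d)
for t in (a,b):
  for k in(c3,d):
    w=t[0]-k[0];cs,s=np.cos(k[1]),np.sin(k[1]);print(1e3*np.array([cs*w[0]+s*w[1],-s*w[0]+cs*w[1]]),t[1]-k[1])
print("tab top", T(371,430,.094),T(371,473,.094))
t=R.from_quat(r.read_state()["eef_rot"]).as_matrix();print(t)
E
```

```text
tier top (array([0.58618196, 0.06828332]), np.float64(0.14325986912365293), np.float64(0.0009543226117461889))
tier scene (array([0.58891297, 0.07215328]), np.float64(0.14441939030219492), np.float64(0.0006044891417510412))
rim top (array([0.60482834, 0.0668702 ]), np.float64(0.18781596762797426), np.float64(0.0005100113248387838))
rim top3 (array([0.60519076, 0.06799885]), np.float64(0.18283238963320433), np.float64(0.0014148074812961806))
rim scene (array([0.6094631 , 0.07150573]), np.float64(0.1878677246524613), np.float64(0.00025887463456897297))
[-18.64025564   3.73582524] -0.0395725205095514
[-23.47334093   1.18238755] -0.04460785552880836
[-15.2511384    7.04473363] -0.03841299933100942
[-20.06760526   4.47418872] -0.04344833435026638
tab top [0.50788044 0.01861889 0.094     ] [0.48723484 0.01915998 0.094     ]
[[-8.97062226e-01  4.41903995e-01 -4.71456708e-04]
 [ 4.41904237e-01  8.97061483e-01 -1.15787845e-03]
 [-8.87454570e-05 -1.24702773e-03 -9.99999219e-01]]
```

>>> arm_command:
  moves: [-3.5, -1.7, 0, 0, -3.5, -1.7, 0, 0, -3.5, -1.7, 0, 0, -3.5, -1.7, 0, 0, -3.5, -1.7, 0, 0, -3.5, -1.7, 0, 0, -3.5, -1.7, 0, 0, -3.5, -1.7, 0, 0, -3.5, -1.7, 0, 0, -3.5, -1.7, 0, 0, -3.5, -1.7, 0, 0, -3.5, -1.7, 0, 0]
  fingers: 100

```text
time: 1.1
ee_pos: [0.5635, 0.1903, 0.2224]
eef_rot: [0.227, 0.974, -0.0, -0.0]
ft_force: [0.7, 1.6, 0.6]
width: 0.087
grip_force: 0.0
```

>>> arm_command:
  moves: [0, 0, 0, 7, 0, 0, 0, 7, 0, 0, 0, 7, 0, 0, 0, 7, 0, 0, 0, 7, 0, 0, 0, 7, 0, 0, 0, 7, 0, 0, 0, 4, 0, 0, 0, 0, 0, 0, 0, 0]

```text
time: 1.93
ee_pos: [0.5626, 0.1921, 0.2222]
eef_rot: [0.637, 0.771, -0.0, -0.0]
ft_force: [-0.2, 0.3, 0.3]
width: 0.0874
grip_force: 0.0
```

```bash
cat >> h.py <<'E'
RIM=np.array([.607,.070]);YAW=.186
def where(goal=None,z=None,yaw_y=None):
    "goal: TCP in rim frame (m); prints tool-frame delta in cm and turn in deg"
    s=r.read_state();M=R.from_quat(s["eef_rot"]).as_matrix();p=np.array(s["ee_pos"])
    c,sn=np.cos(YAW),np.sin(YAW);A=np.array([[c,-sn],[sn,c]])
    print("t",s["time"],"tcp",p.round(4),"rim-frame mm",(1e3*A.T@(p[:2]-RIM)).round(1),"toolY deg",np.degrees(np.arctan2(M[1,1],M[0,1])).round(2),"F",np.round(s["ft_force"],1),"Frim",(A.T@np.array(s["ft_force"])[:2]).round(1),"j",np.round(s["joint_positions"],2))
    if goal is not None:
        g=np.r_[RIM+A@np.array(goal),z]; print("tool delta cm",(100*M.T@(g-p)).round(2),"rimx in tool",(M.T@np.r_[A[:,0],0]).round(3))
E
python3 -c "
from h import *
where([-.019,.130],.20)"
```

```text
t 1.9333 tcp [0.5626 0.1921 0.2222] rim-frame mm [-21.  128.2] toolY deg 10.93 F [-0.2  0.3  0.3] Frim [-0.2  0.3] j [-0.68  0.27  0.33  1.56 -0.09  1.33 -0.15]
tool delta cm [0.18 0.21 2.22] rimx in tool [-0.005  1.    -0.001]
```

>>> arm_command:
  moves: [0, 0.2, 3, 0, 0, 0, 3, 0, 0, 0, 3, 0, 0, 0, 3.2, 0, 0, 0, 0, 0, -0.5, 0, 0, 0, -0.5, 0, 0, 0, -0.5, 0, 0, 0, -0.3, 0, 0, 0, 0, 0, 0, 0, 0, 0, 0, 0]

```text
time: 2.85
ee_pos: [0.5687, 0.1746, 0.1015]
eef_rot: [0.638, 0.77, 0.001, 0.0]
ft_force: [0.2, 0.0, -0.1]
width: 0.0871
grip_force: 0.0
```

```bash
python3 - <<'E'
from h import *
import cv2
where()
im=r.camera("top")[:,:,::-1][150:290,230:380]; cv2.imwrite("pics/c3.png",cv2.resize(im,None,fx=4,fy=4,interpolation=cv2.INTER_CUBIC))
E
```

```text
t 2.85 tcp [0.5687 0.1746 0.1015] rim-frame mm [-18.3 109.9] toolY deg 10.75 F [ 0.2  0.  -0.1] Frim [ 0.2 -0. ] j [-0.63  0.37  0.32  1.7  -0.13  1.09 -0.09]
```

View pics/c3.png

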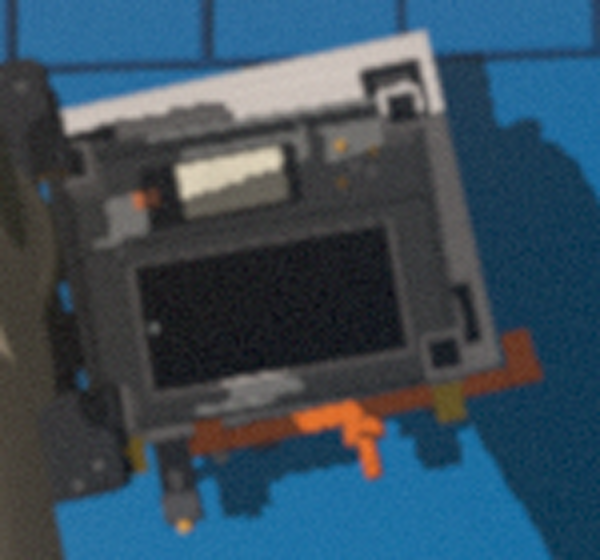

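The fingers are next to the left wall, and the tier hasn't moved (FR post still at (444,352)). I'll creep in until they touch.

>>> arm_command:
  moves: [-0.2, 0, 0, 0, -0.2, 0, 0, 0, -0.1, 0, 0, 0]

```text
time: 3.15
ee_pos: [0.5691, 0.1696, 0.1006]
eef_rot: [0.638, 0.77, -0.0, 0.0]
ft_force: [-0.5, -0.3, -0.2]
width: 0.0873
grip_force: 0.0
```

>>> arm_command:
  moves: [-0.1, 0, 0, 0, -0.1, 0, 0, 0]

```text
time: 3.32
ee_pos: [0.5692, 0.1688, 0.1005]
eef_rot: [0.637, 0.771, 0.0, -0.001]
ft_force: [-2.0, 3.7, 0.3]
width: 0.0874
grip_force: 2.1
```

>>> arm_command:
  moves: [-0.1, 0, 0, 0, -0.1, 0, 0, 0]

```text
time: 3.48
ee_pos: [0.5695, 0.1666, 0.1005]
eef_rot: [0.637, 0.771, 0.0, -0.0]
ft_force: [-2.6, 3.5, 1.6]
width: 0.0871
grip_force: 2.2
```

```bash
python3 -c "
from h import *
where()"
```

```text
t 3.4833 tcp [0.5695 0.1666 0.1005] rim-frame mm [-19.  101.9] toolY deg 10.81 F [-2.6  3.5  1.6] Frim [-1.9  3.9] j [-0.62  0.37  0.32  1.71 -0.13  1.09 -0.07]
```

>>> arm_command:
  moves: [-0.1, 0, 0, 0, -0.1, 0, 0, 0, -0.1, 0, 0, 0, -0.1, 0, 0, 0, 0, 0, 0, 0]

```text
time: 3.9
ee_pos: [0.5706, 0.1617, 0.1005]
eef_rot: [0.638, 0.77, -0.0, -0.0]
ft_force: [-1.5, 2.5, 0.5]
width: 0.087
grip_force: 1.7
```

```bash
python3 -c "
from h import *
where()"
```

```text
t 3.9 tcp [0.5706 0.1617 0.1005] rim-frame mm [-18.8  96.8] toolY deg 10.75 F [-1.5  2.5  0.5] Frim [-1.   2.7] j [-0.62  0.37  0.32  1.71 -0.13  1.09 -0.07]
```

>>> arm_command:
  moves: [1.5, 0, 0, 0, 1.5, 0, 0, 0, 0, 0, -3.3, 0, 0, 0, -3.3, 0, 0, 0, -3.3, 0, -2.6, -2.4, 0, 0, -2.6, -2.4, 0, 0, -2.6, -2.4, 0, 0, -2.6, -2.4, 0, 0, -2.6, -2.4, 0, 0]

```text
time: 4.73
ee_pos: [0.4706, 0.0387, 0.1994]
eef_rot: [0.638, 0.77, -0.0, 0.001]
ft_force: [0.2, -1.1, 1.8]
width: 0.087
grip_force: 0.0
```

>>> arm_command:
  moves: [0, 0, 0, -7, 0, 0, 0, -7, 0, 0, 0, -7, 0, 0, 0, -7, 0, 0, 0, -7, 0, 0, 0, -7, 0, 0, 0, -7, 0, 0, 0, -7, 0, 0, 0, -7, 0, 0, 0, -7, 0, 0, 0, -7, 0, 0, 0, -7]

```text
time: 5.73
ee_pos: [0.4716, 0.04, 0.1995]
eef_rot: [-0.044, 0.999, -0.001, 0.0]
ft_force: [0.0, -0.2, 0.8]
width: 0.0869
grip_force: 0.0
```

>>> arm_command:
  moves: [0, 0, 0, -6, 0, 0, 0, 0, 0, 0, 0, 0]

```text
time: 5.98
ee_pos: [0.4715, 0.0404, 0.1995]
eef_rot: [-0.092, 0.996, -0.0, 0.0]
ft_force: [0.1, -0.4, 0.6]
width: 0.0869
grip_force: 0.0
```

```bash
python3 - <<'E'
from h import *
import cv2
where([-.11,0],.1)
im=r.camera("scene")[:,:,::-1][215:340,280:410]; im2=r.camera("top")[:,:,::-1][150:290,230:380]
f=lambda a:cv2.resize(a,None,fx=3,fy=3,interpolation=cv2.INTER_CUBIC)[:375]
cv2.imwrite("pics/c4.png",np.hstack([f(im),f(im2)])[:, :800])
E
```

```text
t 5.9833 tcp [0.4715 0.0404 0.1995] rim-frame mm [-138.6   -4. ] toolY deg 100.52 F [ 0.1 -0.4  0.6] Frim [-0.  -0.5] j [-0.58 -0.01  0.4   1.9   0.    1.25  1.57]
tool delta cm [-2.86  0.41  9.95] rimx in tool [-1.     0.002  0.   ]
```

View pics/c4.png

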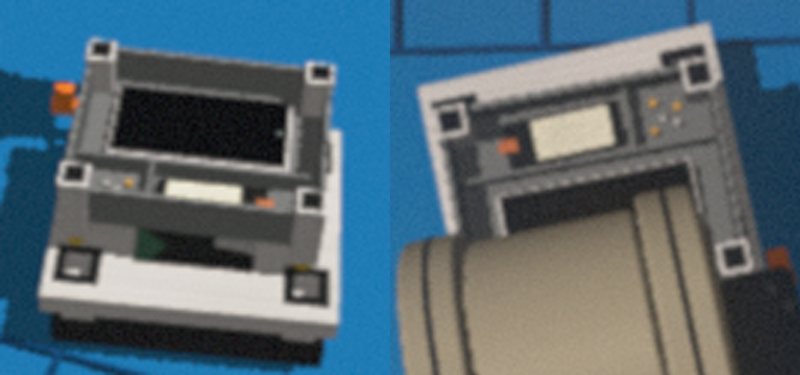

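Scene post tops are at (102,48), (319,72), (72,174) and (310,201), with the rear sockets at (77,264) and (306,285). The top view shows posts RL (63,121), RR (308,71) and FR (345,256).

```bash
python3 - <<'E'
from h import *
z=.142;k=4/3
b=fit(P,[S(310*k,201*k,z),S(72*k,174*k,z),S(319*k,72*k,z),S(102*k,48*k,z)])
d=fit(P[:2],[S(306*k,285*k,.07),S(77*k,264*k,.07)])
a=fit([P[0],P[1],P[3]],[T(63*k,121*k,z),T(308*k,71*k,z),T(345*k,256*k,z)])
c=fit([[.086,.1],[.086,-.1],[-.086,-.1]],[T(40,117,.07),T(428,33,.07),T(498,365,.07)])
for t,k in((b,d),(a,c)):
    w=t[0]-k[0];cs,s=np.cos(k[1]),np.sin(k[1]);print(t,1e3*np.array([cs*w[0]+s*w[1],-s*w[0]+cs*w[1]]),t[1]-k[1])
E
```

```text
(array([0.59197537, 0.06533353]), np.float64(0.1583984391718737), np.float64(0.0010930172350800405)) [-17.71733439  -2.37257629] -0.03709179007537933
(array([0.58917784, 0.06196296]), np.float64(0.16724624898162907), np.float64(0.0012849250397178047)) [-16.84344448  -3.0238898 ] -0.015586140651575264
```

>>> arm_command:
  moves: [0, 0.4, 3.3, 0, 0, 0, 3.3, 0, 0, 0, 3.3, 0, 0, 0, 0, 0, -0.8, 0, 0, 0, -0.8, 0, 0, 0, -0.8, 0, 0, 0, -0.4, 0, 0, 0, 0, 0, 0, 0]

```text
time: 6.83
ee_pos: [0.5, 0.0509, 0.1018]
eef_rot: [-0.094, 0.996, 0.0, 0.001]
ft_force: [0.3, -0.7, -0.4]
width: 0.0872
grip_force: 0.0
```

>>> arm_command:
  moves: [-0.5, 0, 0, 0, -0.5, 0, 0, 0, -0.2, 0, 0, 0, -0.2, 0, 0, 0, -0.2, 0, 0, 0, -0.2, 0, 0, 0]

```text
time: 7.33
ee_pos: [0.5147, 0.0533, 0.1004]
eef_rot: [-0.093, 0.996, -0.0, -0.002]
ft_force: [-8.6, -2.6, 7.4]
width: 0.0869
grip_force: 4.5
```

```bash
python3 -c "
from h import *
where()"
```

```text
t 7.3333 tcp [0.5147 0.0533 0.1004] rim-frame mm [-93.8   0.6] toolY deg 100.72 F [-8.6 -2.6  7.4] Frim [-8.9 -1. ] j [-0.56  0.21  0.41  1.91 -0.1   1.05  1.65]
```

>>> arm_command:
  moves: [-0.2, 0.05, 0, 0, -0.2, 0.05, 0, 0, -0.2, 0.05, 0, 0]

```text
time: 7.58
ee_pos: [0.5204, 0.0551, 0.1004]
eef_rot: [-0.093, 0.996, -0.0, -0.001]
ft_force: [-6.8, -3.3, 5.5]
width: 0.087
grip_force: 3.6
```

```bash
python3 -c "
from h import *
where()"
```

```text
t 7.5833 tcp [0.5204 0.0551 0.1004] rim-frame mm [-87.9   1.4] toolY deg 100.67 F [-6.8 -3.3  5.5] Frim [-7.2 -2. ] j [-0.56  0.22  0.41  1.89 -0.1   1.05  1.65]
```

>>> arm_command:
  moves: [-0.2, 0.05, 0, 0, -0.2, 0.05, 0, 0, -0.2, 0.05, 0, 0, -0.1, 0, 0, 0]

```text
time: 7.92
ee_pos: [0.5276, 0.0588, 0.1003]
eef_rot: [-0.094, 0.996, -0.0, -0.001]
ft_force: [-1.2, -0.7, -0.2]
width: 0.0868
grip_force: 0.0
```

```bash
python3 - <<'E'
from h import *
import cv2
where()
im=r.camera("scene")[:,:,::-1][215:340,280:410]; im2=r.camera("top")[:,:,::-1][150:290,230:380]
f=lambda a:cv2.resize(a,None,fx=3,fy=3,interpolation=cv2.INTER_CUBIC)[:375]
cv2.imwrite("pics/c5.png",np.hstack([f(im),f(im2)])[:, :800])
E
```

```text
t 7.9167 tcp [0.5276 0.0588 0.1003] rim-frame mm [-80.1   3.7] toolY deg 100.73 F [-1.2 -0.7 -0.2] Frim [-1.3 -0.5] j [-0.55  0.24  0.41  1.87 -0.11  1.05  1.65]
```

View pics/c5.png

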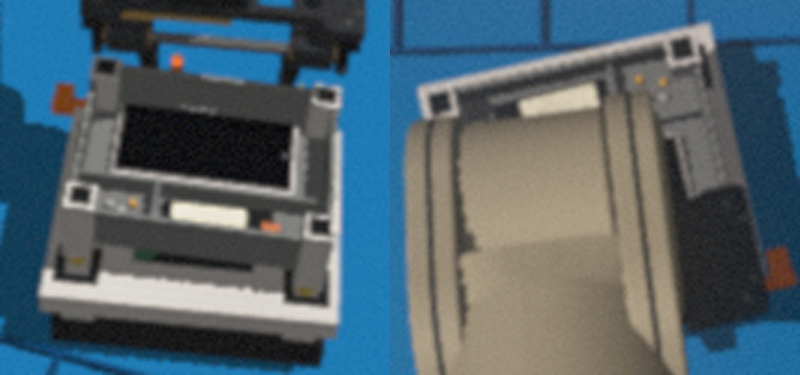

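The tier has shifted back over the sockets and the contact force is gone. Scene post tops are at (105,66), (326,96), (80,194) and (319,227), and the top view has RL (48,101) and RR (293,48). I'll triangulate the heights next.

```bash
cat >> h.py <<'E'
def tri(a,b):
    "a top crop px, b scene crop px (x4 scale)"
    o1=np.array(r.camera_info("top")["origin"]);o2=np.array(r.camera_info("scene")["origin"])
    d1=T(*a,.1)-o1;d2=S(*b,.1)-o2
    t=np.linalg.lstsq(np.c_[d1,-d2],o2-o1,rcond=None)[0]
    return (o1+d1*t[0]+o2+d2*t[1])/2
E
python3 - <<'E'
from h import *
k=4/3
print("before RL,RR,FR",tri((63*k,121*k),(310*k,201*k)),tri((308*k,71*k),(72*k,174*k)),tri((345*k,256*k),(102*k,48*k)))
print("now RL,RR",tri((48*k,101*k),(319*k,227*k)),tri((293*k,48*k),(80*k,194*k)))
d=fit(P[:2],[S(306*k,285*k,.07),S(77*k,264*k,.07)])
for z in(.126,.134,.142):
    b=fit(P,[S(319*k,227*k,z),S(80*k,194*k,z),S(326*k,96*k,z),S(105*k,66*k,z)])
    w=b[0]-d[0];cs,s=np.cos(d[1]),np.sin(d[1]);print(z,b,1e3*np.array([cs*w[0]+s*w[1],-s*w[0]+cs*w[1]]),b[1]-d[1])
E
```

```text
before RL,RR,FR [0.63377717 0.14948207 0.13715014] [ 0.66051236 -0.00403107  0.13907529] [ 0.54437301 -0.02240696  0.13972581]
now RL,RR [0.64799565 0.159421   0.13109134] [0.67505548 0.0056247  0.13912747]
0.126 (array([0.59601808, 0.07179699]), np.float64(0.14457539774761094), np.float64(0.003558563313596358)) [-12.49611733   3.18248439] -0.0509148314996421
0.134 (array([0.60282952, 0.07323175]), np.float64(0.14457539774761094), np.float64(0.00257182286125876)) [-5.53572167  3.26681751] -0.0509148314996421
0.142 (array([0.60964095, 0.07466652]), np.float64(0.1445753977476112), np.float64(0.0019855079821798904)) [1.42467399 3.35115064] -0.05091483149964185
```

>>> arm_command:
  moves: [-0.1, -0.03, 0, 0, -0.1, -0.03, 0, 0, -0.1, -0.03, 0, 0, 0, 0, 0, 0]

```text
time: 8.35
ee_pos: [0.5314, 0.0589, 0.1006]
eef_rot: [-0.094, 0.996, 0.0, 0.0]
ft_force: [0.5, 0.5, 0.3]
width: 0.0869
grip_force: 0.0
```

```bash
python3 - <<'E'
from h import *
import cv2
where()
im=r.camera("scene")[:,:,::-1][220:325,285:400]
cv2.imwrite("pics/c6.png",cv2.resize(im,None,fx=5,fy=5,interpolation=cv2.INTER_CUBIC))
E
```

```text
t 8.35 tcp [0.5314 0.0589 0.1006] rim-frame mm [-76.3   3.1] toolY deg 100.77 F [0.5 0.5 0.3] Frim [0.6 0.4] j [-0.55  0.25  0.41  1.87 -0.11  1.05  1.66]
```

View pics/c6.png

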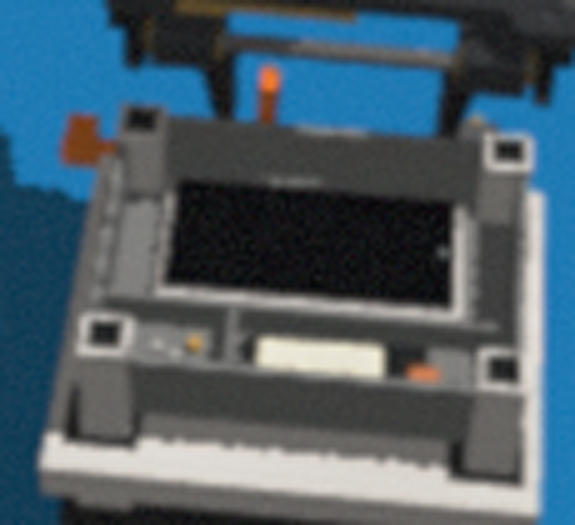

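It looks dropped home: both rear posts cover their sockets and there is no contact force. Post tops are at FR (141,118), FL (507,151), RR (104,331) and RL (500,367). I'll check against the fit at z = 0.126 and locate the tab.

```bash
python3 - <<'E'
from h import *
k=4/3
S5=lambda u,v,z:pt("scene",285+u/5,220+v/5,z)
d=fit(P[:2],[S(306*k,285*k,.07),S(77*k,264*k,.07)])
for z in(.122,.126,.130,.134,.142):
    b=fit(P,[S5(500,367,z),S5(104,331,z),S5(507,151,z),S5(141,118,z)])
    w=b[0]-d[0];cs,s=np.cos(d[1]),np.sin(d[1]);print(z,b,1e3*np.array([cs*w[0]+s*w[1],-s*w[0]+cs*w[1]]),b[1]-d[1])
c,sn=np.cos(YAW),np.sin(YAW);A=np.array([[c,-sn],[sn,c]])
for q in(T(358,445,.094),T(371,473,.094),T(381,472,.094),T(371,430,.094)):print("tab rim mm",1e3*A.T@(q[:2]-RIM))
q=S5(269,75,.094);print("tab scene",1e3*A.T@(q[:2]-RIM))
E
```

```text
0.122 (array([0.60609941, 0.07165425]), np.float64(0.190248208852009), np.float64(0.00046446825904999933)) [-2.63453693  1.08419204] -0.005242020395244046
0.126 (array([0.60943086, 0.07236847]), np.float64(0.1902482088520089), np.float64(0.0007249698588348841)) [0.77219159 1.13768109] -0.005242020395244129
0.13 (array([0.61276231, 0.07308269]), np.float64(0.1902482088520093), np.float64(0.001205796440577389)) [4.17892011 1.19117015] -0.0052420203952437405
0.134 (array([0.61609376, 0.07379691]), np.float64(0.19024820885200905), np.float64(0.0016866230223198941)) [7.58564863 1.2446592 ] -0.00524202039524399
0.142 (array([0.62275665, 0.07522534]), np.float64(0.19024820885200902), np.float64(0.002648276185804904)) [14.39910567  1.3516373 ] -0.005242020395244018
tab rim mm [-112.64044924  -24.54146588]
tab rim mm [-127.10123819  -27.81502785]
tab rim mm [-127.64844446  -32.60523809]
tab rim mm [-106.91180198  -32.16475856]
tab scene [-118.04673476  -26.22307492]
```

The tier is home: residual 0.7 mm at z = 0.126, offset about 1 mm, yaw −0.005. Next I back off, shut the fingers and go to the right of the tab (tab at rim x −117, y about −30).

>>> arm_command:
  moves: [1.4, 0, 0, 0, 1.4, 0, 0, 0, 1.4, 0, 0, 0, 0, 0, -3, 0]

```text
time: 8.73
ee_pos: [0.4846, 0.0499, 0.1261]
eef_rot: [-0.094, 0.996, -0.001, -0.005]
ft_force: [0.3, 0.4, -0.3]
width: 0.0868
grip_force: 0.0
```

>>> arm_command:
  moves: [0, -2.5, 0, 0, 0, -2.5, 0, 0, 0, -2.5, 0, 0, 0, 0, 0, 0, 0, 0, 0, 0, 0, 0, 0, 0, 0, 0, 0, 0, 0, 0, 0, 0]
  fingers: 0

```text
time: 9.4
ee_pos: [0.5038, -0.0215, 0.1305]
eef_rot: [-0.095, 0.996, 0.0, -0.0]
ft_force: [-0.4, 0.1, -1.4]
width: 0.042
grip_force: 0.0
```

```bash
python3 - <<'E'
from h import *
import cv2
where([-.118,-.07],.08); print(r.read_state()["width"])
im=r.camera("scene")[:,:,::-1][205:310,280:400]; im2=r.camera("top")[:,:,::-1][170:275,270:370]
f=lambda a:cv2.resize(a,None,fx=3.6,fy=3.6,interpolation=cv2.INTER_CUBIC)
cv2.imwrite("pics/c7.png",np.hstack([f(im),f(im2)]))
E
```

```text
t 9.4 tcp [ 0.5038 -0.0215  0.1305] rim-frame mm [-118.3  -70.9] toolY deg 100.87 F [-0.4  0.1 -1.4] Frim [-0.4  0.2] j [-0.48  0.14  0.47  1.91 -0.07  1.1   1.78]
tool delta cm [-0.03  0.09  5.05] rimx in tool [-1.    -0.004 -0.   ]
0.04199820849940305
```

View pics/c7.png

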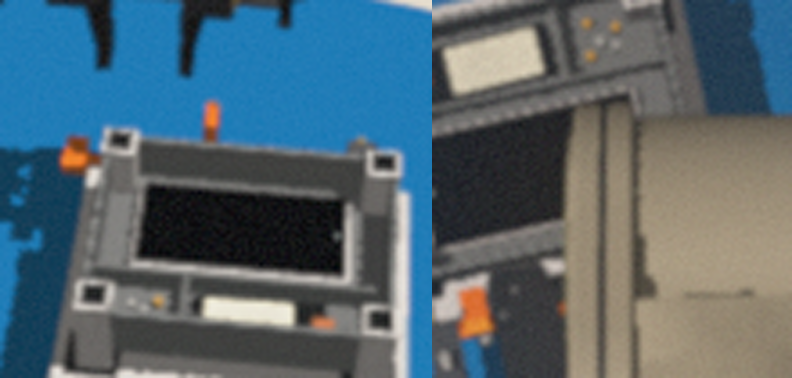

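The fingers stand to the right of the tab (at (212,120) in the left half) and are still closing. I'll wait for them to shut, then descend.

>>> arm_command:
  moves: [0, 0, 0, 0, 0, 0, 0, 0, 0, 0, 0, 0, 0, 0, 0, 0, 0, 0, 0, 0, 0, 0, 0, 0, 0, 0, 0, 0, 0, 0, 0, 0, 0, 0, 2.5, 0, 0, 0, 2.5, 0, 0, 0, 0, 0]

```text
time: 10.42
ee_pos: [0.5013, -0.0226, 0.0769]
eef_rot: [-0.094, 0.996, -0.0, -0.003]
ft_force: [-1.7, -0.0, -1.0]
width: 0.0007
grip_force: 0.0
```

>>> arm_command:
  moves: [0, 0.5, 0, 0, 0, 0.4, 0, 0, 0, 0.3, 0, 0, 0, 0.2, 0, 0, 0, 0.2, 0, 0, 0, 0.2, 0, 0]

```text
time: 10.92
ee_pos: [0.5008, -0.0046, 0.0811]
eef_rot: [-0.094, 0.996, 0.0, 0.0]
ft_force: [0.1, 0.1, -0.3]
width: 0.0004
grip_force: 0.0
```

```bash
python3 -c "
from h import *
where(); print(r.read_state()['width'])"
```

```text
t 10.9167 tcp [ 0.5008 -0.0046  0.0811] rim-frame mm [-118.1  -53.7] toolY deg 100.78 F [ 0.1  0.1 -0.3] Frim [0.1 0.1] j [-0.5   0.2   0.46  1.97 -0.1   0.99  1.77]
0.00044534266713800407
```

>>> arm_command:
  moves: [0, 0.2, 0, 0, 0, 0.2, 0, 0, 0, 0.2, 0, 0, 0, 0.2, 0, 0]

```text
time: 11.25
ee_pos: [0.499, 0.0031, 0.0805]
eef_rot: [-0.094, 0.996, 0.0, 0.0]
ft_force: [-0.1, -0.6, -0.3]
width: 0.0006
grip_force: 0.0
```

>>> arm_command:
  moves: [0, 0.2, 0, 0, 0, 0.2, 0, 0, 0, 0.2, 0, 0, 0, 0.2, 0, 0, 0, 0.2, 0, 0]

```text
time: 11.67
ee_pos: [0.4971, 0.0127, 0.0805]
eef_rot: [-0.094, 0.996, -0.0, 0.0]
ft_force: [0.0, -1.6, -0.4]
width: 0.0004
grip_force: 0.6
```

>>> arm_command:
  moves: [0, 0.2, 0, 0, 0, 0.2, 0, 0, 0, 0.2, 0, 0, 0, 0.2, 0, 0]

```text
time: 12.0
ee_pos: [0.4956, 0.0207, 0.0805]
eef_rot: [-0.094, 0.996, 0.0, -0.0]
ft_force: [1.6, -1.2, -0.1]
width: 0.0007
grip_force: 0.6
```

```bash
python3 -c "
from h import *
where()"
```

```text
t 12.0 tcp [0.4956 0.0207 0.0805] rim-frame mm [-118.6  -27.8] toolY deg 100.77 F [ 1.6 -1.2 -0.1] Frim [ 1.4 -1.5] j [-0.53  0.19  0.44  1.98 -0.1   0.99  1.71]
```

>>> arm_command:
  moves: [0, 0.2, 0, 0, 0, 0.2, 0, 0, 0, 0.2, 0, 0, 0, 0.2, 0, 0]

```text
time: 12.33
ee_pos: [0.4943, 0.0273, 0.0805]
eef_rot: [-0.093, 0.996, -0.001, 0.0]
ft_force: [1.1, -8.8, 0.2]
width: 0.0006
grip_force: 4.2
```

>>> arm_command:
  moves: [0, 0.2, 0, 0, 0, 0.2, 0, 0, 0, 0.2, 0, 0]

```text
time: 12.58
ee_pos: [0.493, 0.0343, 0.0805]
eef_rot: [-0.094, 0.996, -0.0, -0.0]
ft_force: [-1.2, -1.7, 0.8]
width: 0.0006
grip_force: 0.7
```

>>> arm_command:
  moves: [0, 0.2, 0, 0, 0, 0.2, 0, 0]

```text
time: 12.75
ee_pos: [0.4924, 0.0373, 0.0805]
eef_rot: [-0.094, 0.996, -0.001, 0.0]
ft_force: [1.1, -12.0, 1.2]
width: 0.0004
grip_force: 6.0
```

```bash
python3 -c "
from h import *
where()"
```

```text
t 12.75 tcp [0.4924 0.0373 0.0805] rim-frame mm [-118.7  -10.9] toolY deg 100.75 F [  1.1 -12.    1.2] Frim [ -1.1 -12. ] j [-0.56  0.18  0.43  1.99 -0.09  0.99  1.67]
```

The force peaked at the detent, dropped, then rose to 12 N at the end stop. I'll back away and check.

>>> arm_command:
  moves: [0, -1, 0, 0, 0, -1.5, 0, 0, 0, -1.5, 0, 0, 0, 0, -3, 0, 0, 0, -3, 0, 0, 0, -3, 0, 3, 0, -3, 0, 3, 0, 0, 0, 3, -3, 0, 0, 2, -3, 0, 0, 0, 0, 0, 0, 0, 0, 0, 0]

```text
time: 13.75
ee_pos: [0.4035, -0.0809, 0.2005]
eef_rot: [-0.092, 0.996, 0.001, 0.001]
ft_force: [0.4, 0.5, 0.1]
width: 0.0003
grip_force: 0.0
```

```bash
python3 - <<'E'
from h import *
import cv2
where()
im=r.camera("scene")[:,:,::-1][205:325,280:400]; im2=r.camera("top")[:,:,::-1][150:270,230:350]
f=lambda a:cv2.resize(a,None,fx=3.3,fy=3.3,interpolation=cv2.INTER_CUBIC)
cv2.imwrite("pics/c8.png",np.hstack([f(im),f(im2)]))
E
```

```text
t 13.75 tcp [ 0.4035 -0.0809  0.2005] rim-frame mm [-227.9 -110.6] toolY deg 100.61 F [0.4 0.5 0.1] Frim [0.5 0.4] j [-0.47 -0.19  0.51  2.04  0.09  1.27  1.76]
```

View pics/c8.png

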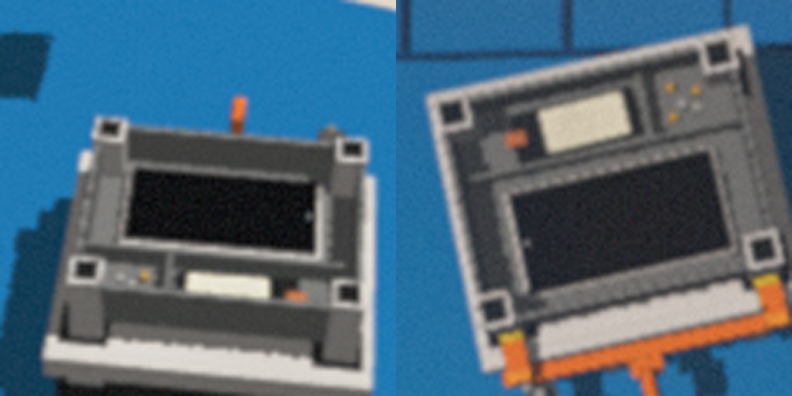

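The tier sits centred on the rim, the orange tongues cover both yellow lugs (at (513,355) and (768,298)), and the phone is still in the tray. Handing the job in.

```bash
python3 -c "
from bench import r
print(r.close_job())"
```

```text
the job is handed in; nothing more can be done
None
```

I handed the job in at about 14 s: the last pictures show the tier home in all four sockets, the lock bar past its detent with its tongues over both lugs, and the phone still in the tray; no verdict came back.

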